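# Clamp a mounted specimen in the bench thickness gauge with the ratchet

### The arm

A 6-joint arm with a two-finger parallel gripper is mounted at the origin on the work surface. World frame = base frame: x ahead of the robot, y to its left, z up, the work surface at z = 0. Lengths are in m, angles in rad, forces in N, time in s.
With the tool pointing down it reaches from about 0.35 to 0.775 m from the base axis. Payload 7.3 kg.
Tool frame: the origin (TCP) lies at the very end of the fingers, on their centre line; the grasp point (between the pads) lies 19 mm behind it; z points along the fingers, y is the line along which they close (so a half turn about z gives the same grasp; the last joint's range is limited). The gripper opens to 92 mm and grips with 3 to 60 N. Pads are 19 mm wide; open, the fingers measure 130 mm over their backs; the gripper's body (75 mm by 190 mm) begins 47 mm behind the grasp point.
Start: joints at [1.137, 0.342, 1.524, -0, 1.275, -0.146], TCP at [0.149, 0.503, 0.227] pointing down, gripper open.
Joint ranges: [-2.53, 2.53], [-0.77, 2.02], [0.04, 2.7], [-1, 4.14], [0.28, 2.66], [-3.11, 3.11]. Speed limits (rad/s): [2.57, 2.57, 3.14, 3.14, 3.14, 3.14].

### API

Orientations are given as [roll, pitch, yaw] about the fixed x, y, z axes, in that order (R = Rz(yaw) Ry(pitch) Rx(roll)).
In Python, from cell import observe, read_camera, get_calibration, hand_in, search_frame gives the robot as it stands.
- The arm moves only by the tool step_arm, never from a script. Its argument "commands" is a list of rows, each an object with "translation": the shift along the tool's x, y, z in mm, a list of three; "roll": the turn about the tool's z in rad. In form: [{"translation": [x, y, z], "roll": roll}, ...]. A call has 1 to 20 rows; each row shifts and turns the commanded pose from where the row before left it, along the tool's axes as they then stand; what a row does not reach is not made up. A row lasts 1/12 s, in which the tool goes at most 41.7 mm and 7.16 degrees, less where a joint would pass 70% of its speed; a pose out of reach is approached as far as the arm can. A call is refused whole if a number of a shift passes 41.7 or a number of a turn 0.125, either way. A call with a gripper value outside its range is refused whole. "fingers" is the opening, from 0 (shut) to 1 (fully open), set as the call begins (left out, the last holds). The fingers move at their own pace and stop on an object; "grip_force" is the grip in N (left out, the last holds). Time passes only in rows, so rows that do not move let the fingers close. It gives the time, the measured TCP pose, the force, the opening and the grip force at its end, in the units of the state.
- observe(): the state, without advancing time (a new reading comes with each control period).
- read_camera(name): name is "scene" or "side" or "wrist"; returns the picture (400x640x3 uint8, red, green, blue); there is no depth.
- get_calibration(name): a dict with "camera_matrix" (3x3 intrinsics, pixels), "dist_coeffs" ([k1, k2, p1, p2, k3] as OpenCV has them; the pictures are not rectified), "world_from_camera" (4x4, takes a point from camera to world coordinates). Camera axes: x right, y up, looking along -z (the intrinsics and any distortion apply to the point x, -y, -z); pixel columns grow to the right and rows downward; lengths in m; the calibration is good to about 2 mm. A picture is of the moment at which its call begins: read the wrist's pose just before it. get_calibration takes no time and is no camera call; for the wrist camera it gives the pose at the moment of the call.
- hand_in(): hands the job in; it is judged then, once.
Trained networks look in the newest picture that a camera, given by its name, has taken for a name from the list of things; names that differ only in an ending like _2 or _b are one class to them, and where a whole thing is asked for, a point or a joint stands for the part that bears it (a point fixed in the world has none). Each returns a list of dicts, best first, with "confidence" (0 to 1); they miss things now and then, are a little off and sometimes report something else, mostly with a low value. They report only what shows in the picture. A call takes as long as a camera call.
- search_frame(camera, name): "at" ([x, y, z] in m, in world coordinates, good to about 4 mm: the middle of the surface that is visible of it).
The state is a dict: "time": time; "qpos": joint angles; "qvel": joint speeds; "joint_efforts": joint torques, N m; "tool_pos": TCP position; "tool_rot": TCP orientation; "contact_force": force on the tool from outside, world axes, zero at the start; "torque": the same for the moment, N m; "opening": finger opening in m; "grip_force": force on a finger pad.
Only numpy, scipy, OpenCV 4.12 (cv2) and the standard library are available. Lean on these libraries where they do the work, as an engineer would, in place of code of your own. Each camera call takes 0.05 s, during which the arm holds its last target. There are 200 camera calls.

### The job

Clamp the mounted specimen for measuring: set the white resin puck flat into the round nest of the thickness gauge's pulled-out carriage, let go, and push the carriage gently home to its stop under the spindle. Then turn the gauge's ratchet cap (the slim knob on top, not the wide drum below it) clockwise until its clutch clicks over, so the spindle stays pressed on the puck; stop after a few clicks, before the cap has slipped a quarter turn, let go, and leave everything else on the bench where it stands.

Things in the scene. Friction and masses are not known exactly. Their poses are not given: they have to be found in the camera images.
- specimen: The mounted specimen: a white resin puck, 30 mm diameter, 25 mm high, 20 to 45 g, with a small steel section showing in its top. It stands upright on the bench at the robot's right. Origin: centre of its underside, z up.
- gauge: Bench thickness gauge, fixed: dark base plate 330 x 90 x 14 mm, grey column and overhanging head. Origin: on the bench, under the vertical spindle axis. x points the way the carriage is pushed in (towards the column, roughly to the robot's left); column at x = 64 to 96 mm, its top at 105 mm; head (48 mm wide) round the axis at heights 78 to 105 mm. z up.
- carriage: Sliding steel carriage, 14 mm thick at the nest (top at height 30 mm). Starts pulled out, the nest 120 mm before the axis, and slides 120 mm along the gauge's x to a hard stop, where the nest is under the axis. Sliding friction about 2.5 N; it stays where it is left. Pushing with over 40 N is too hard. Origin: under the nest centre, 16 mm above the bench; axes as the gauge's.
- nest (a point): Centre of the floor of the round nest in the carriage: a flat-bottomed recess 34 mm wide and 8 mm deep with a 2 mm chamfer, floor at height 22 mm. A puck lying in it stands 17 mm proud, its top at height 47 mm.
- push_face (a point): Middle of the outer face of the carriage's upright push plate (44 mm wide, 8 mm thick, from height 16 to 66 mm; this point at height 46 mm), 104 mm from the nest on the side away from the column. Push here along the gauge's x, or pinch the plate from above.
- spindle: Measuring spindle, a vertical steel rod, 10 mm diameter, on the gauge's axis. Origin: centre of its lower end. Starts 5 to 16 mm above the top of a seated puck and goes down 6 mm per radian of drum turn, clockwise seen from above. The clutch limits its thrust on the puck to 30 to 35 N; over 60 N damages the specimen. The screw locks itself.
- drum: The wide thimble drum, 44 mm diameter, heights 110 to 148 mm, on the gauge's axis. It screws the spindle directly, with no clutch: forcing it crushes the specimen. Turns freely with about 0.12 N m of friction. Origin: centre of its underside; its x axis points along the black line on its top face.
- ratchet: Ratchet cap: slim smooth steel knob on the drum, 28 mm diameter, heights 152 to 198 mm. Turned clockwise from above it carries the drum (0.12 N m) until the spindle bears on the puck; within 0.15 rad more the torque is 0.30 N m and the clutch slips (clicks): the cap turns on, the drum stands. Turned back it carries the drum back. Origin: centre of underside; x axis along the black line on top.
- cap_top (a point): Centre of the top face of the ratchet cap, height 198 mm, on the gauge's axis. The black line on it starts lined up with the line on the drum's top: the angle between the two lines is how far the clutch has slipped.
- jar: Bystander: amber glass jar with a blue lid, 56 mm across, 85 mm high. Origin: centre of its underside.
- dish: Bystander: shallow white dish, 80 mm across, 18 mm high. Origin: centre of its underside.
- beaker: Bystander: small empty glass beaker, 56 mm across, 70 mm high. Origin: centre of its underside.
- driver: Bystander: screwdriver lying flat, 150 mm long. Origin under its middle.
- weight: Bystander: brass calibration weight with a small head, 28 mm across, 42 mm high. Origin: centre of its underside.
- vial: Bystander: glass vial with black cap, 26 mm across, 50 mm high. Origin: centre of its underside.

How it is judged:
On the way, in this order (a step that is already met when the one before it is completed fails the run):
1. the puck lies flat in the carriage's nest, let go (horizontal distance between specimen and nest below 0.003 m and z of specimen in the frame of nest below 0.002 m and angle between specimen's own z axis and vertical below 0.06 rad and contact force between the fingers and specimen below 0.5 N), for 0.2 s.
2. the carriage is home with the puck still in its nest (x of nest in the frame of gauge above -0.002 m and horizontal distance between specimen and nest below 0.003 m and z of specimen in the frame of nest below 0.002 m and angle between specimen's own z axis and vertical below 0.06 rad), for 0.2 s.
3. the ratchet's clutch has clicked over with the spindle pressed on the puck (all of step 2 and angle between the x axis of ratchet and the x axis of drum, either way round above 0.2 rad and contact force between spindle and specimen above 8 N), for 0.1 s.
At the end, for the whole second after the job is handed in: The puck lies flat in the nest (within 3 mm of its centre, 2 mm of its floor), the carriage is within 2 mm of its stop, the ratchet cap has slipped 0.2 to 1.5 rad on the drum, and the spindle, stopped, still presses on the puck with 8 to 60 N (all of step 3 and angle between the x axis of ratchet and the x axis of drum, either way round below 1.5 rad and contact force between spindle and specimen below 60 N and linear speed of specimen below 0.01 m/s); the robot touches nothing.
It fails at once if the spindle crushes the puck: more than 60 N (contact force between spindle and specimen above 60 N).
It fails at once if the ratchet is run on until it has slipped a quarter turn (1.5 rad) (angle between the x axis of ratchet and the x axis of drum, either way round above 1.5 rad).
It fails at once if the carriage is pushed with more than 40 N (contact force between the fingers and carriage above 40 N).
It fails at once if a bystander is moved by more than 30 mm (distance of any of jar, dish, beaker, driver, weight, vial from where it was at the start of the episode above 0.03 m).
It also fails if it takes over 70 s, if anything falls off the work surface, if the arm or the gripper's body presses on something with over 40 N, if the wrist force passes 120 N, or if a joint passes its speed limit or range.

## Working session

There is one attempt and no reset: what is moved stays moved. The work goes in short steps, Python scripts to look and compute and a tool call to move; the robot and the scene stay as the last step left them, time stands still between calls to the robot, and variables do not carry over. Pictures are saved under pics/ and viewed, at most 10 in all, crops included, and the job is handed in when it is done.

Besides the shell and the picture viewer there is one more tool, called as name(argument=value, ...) on one line, values as JSON. step_arm: Moves the arm, as the interface text tells. Its arguments: {"type":"object","properties":{"commands":{"type":"array"},"fingers":{"type":"number"},"grip_force":{"type":"number"}},"required":["commands"]}

```bash
ls; mkdir -p pics; python3 - <<'E'
from cell import *
import cv2
s=observe();print({k:s[k] for k in('time','tool_pos','tool_rot','opening','grip_force')})
for c in('scene','side'):
    im=read_camera(c);cv2.imwrite(f'pics/{c}0.png',im[:,:,::-1])
    for n in ('specimen','nest','push_face','cap_top','drum','gauge','spindle','jar','dish','beaker','driver','weight','vial'):
        r=search_frame(c,n)
        print(c,n,[( [round(v,4) for v in d['at']],round(d['confidence'],2)) for d in r[:2]])
E
```

```text
pics
{'time': 0.0, 'tool_pos': array([0.14880163, 0.50304423, 0.22603784]), 'tool_rot': array([-3.14005464e+00, -2.31293616e-04,  2.85384371e+00]), 'opening': 0.09193594555726455, 'grip_force': 0.0}
scene specimen [([0.4588, -0.3153, 0.0182], 0.49), ([0.6143, 0.3485, 0.0262], 0.3)]
scene nest [([0.6268, -0.0495, 0.0295], 0.84)]
scene push_face [([0.6281, -0.0514, 0.0312], 0.86)]
scene cap_top [([0.4587, -0.3116, 0.0217], 0.6), ([0.589, 0.0942, 0.1808], 0.46)]
scene drum [([0.588, 0.0924, 0.1448], 0.82)]
scene gauge [([0.596, 0.0704, 0.0196], 0.72)]
scene spindle []
scene jar [([0.6823, -0.3112, 0.0572], 0.92)]
scene dish [([0.3797, -0.4775, 0.0135], 0.95)]
scene beaker [([0.4804, 0.3658, 0.0475], 0.69), ([0.6255, -0.4535, 0.0311], 0.46)]
scene driver [([0.3568, -0.2866, 0.0156], 0.85)]
scene weight [([0.6259, -0.4522, 0.0324], 0.67)]
scene vial []
side specimen [([0.4476, -0.3031, 0.0196], 0.44)]
side nest [([0.6337, -0.1068, 0.0389], 0.77)]
side push_face [([0.6308, -0.1061, 0.0385], 0.66)]
side cap_top [([0.5763, 0.1086, 0.1866], 0.71)]
side drum [([0.5784, 0.1146, 0.1457], 0.6)]
side gauge [([0.5695, 0.117, 0.0472], 0.65)]
side spindle []
side jar [([0.6614, -0.2926, 0.0546], 0.79)]
side dish []
side beaker [([0.4699, 0.3714, 0.0492], 0.55)]
side driver [([0.3516, -0.2723, 0.0172], 0.43)]
side weight [([0.4695, 0.3701, 0.0459], 0.65)]
side vial []
```

View pics/scene0.png

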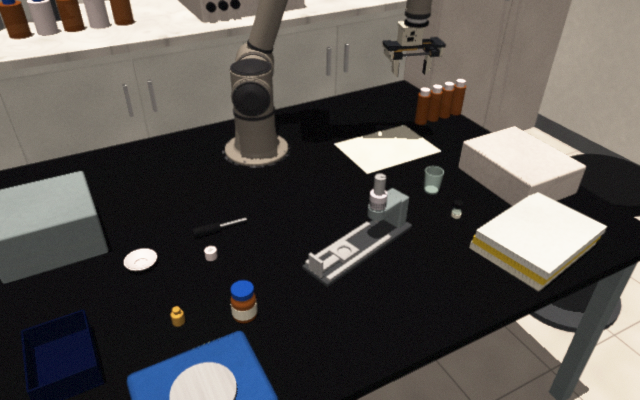

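View pics/side0.png

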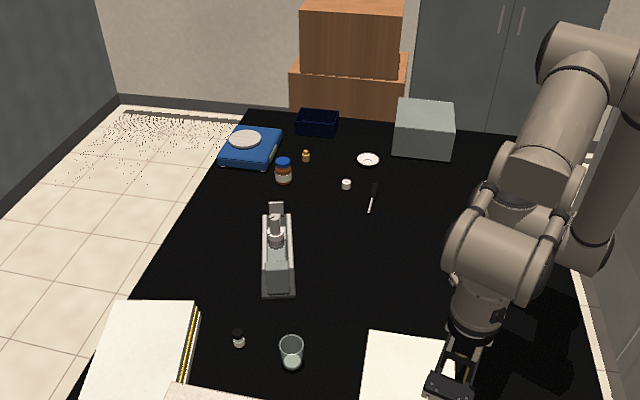

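The scene view shows the puck at (210,254), the gauge running from the push plate (315,262) to the column (395,208) with its cap at (380,182), the jar at (243,300) and the beaker at (433,180). Next I move the wrist over the gauge.

step_arm(commands=[{"translation": [-27,-18.3,-9]},{"translation": [-27,-18.3,-9]},{"translation": [-27,-18.3,-9]},{"translation": [-27,-18.3,-9]},{"translation": [-27,-18.3,-9]},{"translation": [-27,-18.3,-9]},{"translation": [-27,-18.3,-9]},{"translation": [-27,-18.3,-9]},{"translation": [-27,-18.3,-9]},{"translation": [-27,-18.3,-9]},{"translation": [-27,-18.3,-9]},{"translation": [-27,-18.3,-9]},{"translation": [-27,-18.3,-9]},{"translation": [-27,-18.3,-9]},{"translation": [-27,-18.3,-9]},{"translation": [-27,-18.3,-9]},{"translation": [-27,-18.3,-9]},{"translation": [-27,-18.3,-9]},{"translation": [0,0,0]}])

```text
invalid input
```

```bash
cat > h.py <<'E'
from cell import *
import cv2, numpy as np
from scipy.spatial.transform import Rotation as Ro
def pose():
    s=observe(); return s['tool_pos'],Ro.from_euler('xyz',s['tool_rot']).as_matrix(),s
def shift(t):
    p,R,s=pose(); return np.round(R.T@(np.array(t)-p)*1000,1)
def proj(c,P,cal=None):
    k=cal or get_calibration(c); T=np.linalg.inv(k['world_from_camera']); q=(T[:3,:3]@np.atleast_2d(P).T).T+T[:3,3]
    return cv2.projectPoints(q*[1,-1,-1],np.zeros(3),np.zeros(3),np.array(k['camera_matrix']),np.array(k['dist_coeffs']))[0][:,0]
def unproj(uv,z,cal):
    uv=np.array(uv,float).reshape(-1,1,2)
    n=cv2.undistortPoints(uv,np.array(cal['camera_matrix']),np.array(cal['dist_coeffs']))[:,0]
    T=np.array(cal['world_from_camera']); d=(T[:3,:3]@np.c_[n[:,0],-n[:,1],-np.ones(len(n))].T).T
    return T[:3,3]+d*((z-T[2,3])/d[:,2])[:,None]
def look(name,things=()):
    p,R,s=pose(); cal=get_calibration('wrist'); im=read_camera('wrist')
    cv2.imwrite(f'pics/{name}.png',im[:,:,::-1]); np.save(f'pics/{name}.npy',cal,allow_pickle=True)
    print('t',s['time'],'tcp',p.round(4),s['tool_rot'].round(4),'cam',cal['world_from_camera'][:3,3].round(3),'axis',-cal['world_from_camera'][:3,2].round(3))
    for n in things:
        print(n,[(np.round(d['at'],4),round(d['confidence'],2)) for d in search_frame('wrist',n)[:2]])
    return im,cal
E
python3 - <<'E'
from h import *
look('w1',['nest','push_face','cap_top','drum','ratchet','gauge'])
E
```

```text
t 1.4 tcp [0.149  0.5034 0.2268] [3.1414 0.     2.8538] cam [0.072 0.526 0.385] axis [ 0.284 -0.084 -0.955]
nest []
push_face []
cap_top []
drum []
ratchet []
gauge []
```

View pics/w1.png

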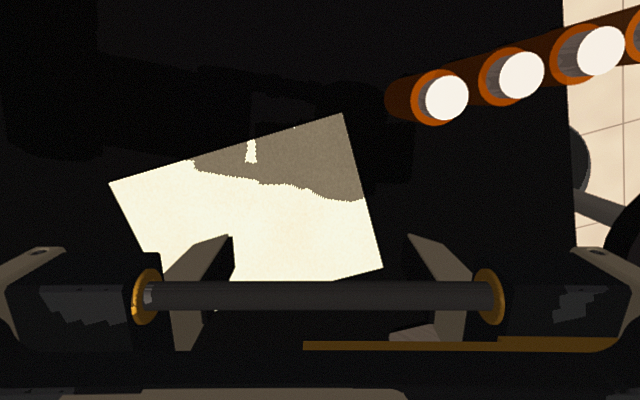

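The call was refused because its rows lacked "roll". The wrist view shows only paper and bottles, with the fingers at rows 240-340. I'll resend with roll.

step_arm(commands=[{"translation": [-31.5,-18.1,-8],"roll": 0},{"translation": [-31.5,-18.1,-8],"roll": 0},{"translation": [-31.5,-18.1,-8],"roll": 0},{"translation": [-31.5,-18.1,-8],"roll": 0},{"translation": [-31.5,-18.1,-8],"roll": 0},{"translation": [-31.5,-18.1,-8],"roll": 0},{"translation": [-31.5,-18.1,-8],"roll": 0},{"translation": [-31.5,-18.1,-8],"roll": 0},{"translation": [-31.5,-18.1,-8],"roll": 0},{"translation": [-31.5,-18.1,-8],"roll": 0},{"translation": [-31.5,-18.1,-8],"roll": 0},{"translation": [-31.5,-18.1,-8],"roll": 0},{"translation": [-31.5,-18.1,-8],"roll": 0},{"translation": [-31.5,-18.1,-8],"roll": 0},{"translation": [-31.5,-18.1,-8],"roll": 0},{"translation": [-31.5,-18.1,-8],"roll": 0},{"translation": [-31.5,-18.1,-8],"roll": 0},{"translation": [-31.5,-18.1,-8],"roll": 0},{"translation": [0,0,0],"roll": 0}])

```text
time: 3.33
tool_pos: [0.6037, 0.0249, 0.3701]
tool_rot: [-3.14, 0.002, 2.849]
contact_force: [1.0, -0.4, -0.8]
opening: 0.0918
grip_force: 0.0
```

```bash
python3 - <<'E'
from h import *
look('w2',['nest','push_face','cap_top','drum','ratchet','gauge'])
E
```

```text
t 3.3333 tcp [0.6037 0.0249 0.3701] [-3.1401e+00  1.8000e-03  2.8485e+00] cam [0.527 0.049 0.528] axis [ 0.285 -0.088 -0.955]
nest [(array([ 0.617 , -0.0366,  0.0302]), 0.76)]
push_face [(array([ 0.622 , -0.036 ,  0.0278]), 0.65)]
cap_top [(array([0.5759, 0.0956, 0.1947]), 0.57)]
drum [(array([0.5722, 0.0929, 0.1747]), 0.58)]
ratchet [(array([0.5761, 0.0999, 0.2004]), 0.87)]
gauge [(array([0.5799, 0.0637, 0.0218]), 0.84), (array([0.5739, 0.0902, 0.1779]), 0.52)]
```

View pics/w2.png

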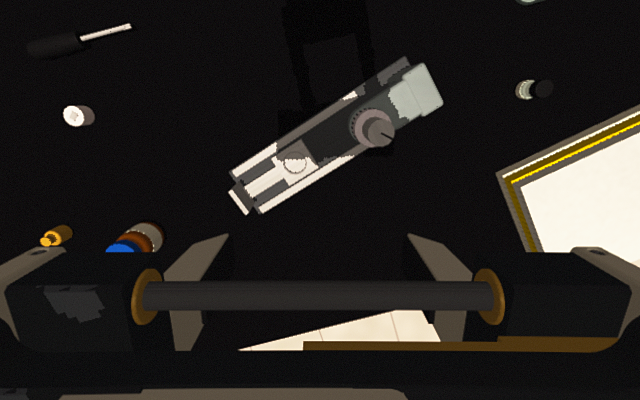

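The gauge shows with nest at about (295,163), cap top at (381,134), push plate at (240,198) and column top at (415,90). The puck is at (73,115). I'll zoom in for measuring.

```bash
python3 - <<'E'
from h import *
im=cv2.imread('pics/w2.png'); 
cv2.imwrite('pics/w2c.png',cv2.resize(im[50:220,222:442],None,fx=3.5,fy=3.5,interpolation=cv2.INTER_CUBIC))
cal=np.load('pics/w2.npy',allow_pickle=True).item()
n=unproj([[295,163]],.03,cal)[0];c=unproj([[381,134]],.198,cal)[0]
print(n,c,np.hypot(*(c-n)[:2]),unproj([[73,115]],.025,cal), unproj([[379,63]],.014,cal))
E
```

```text
[ 0.61100281 -0.01519392  0.03      ] [0.57934982 0.09951219 0.198     ] 0.11899328660174012 [[ 0.44576142 -0.31430234  0.025     ]] [[0.50664563 0.14895481 0.014     ]]
```

View pics/w2c.png

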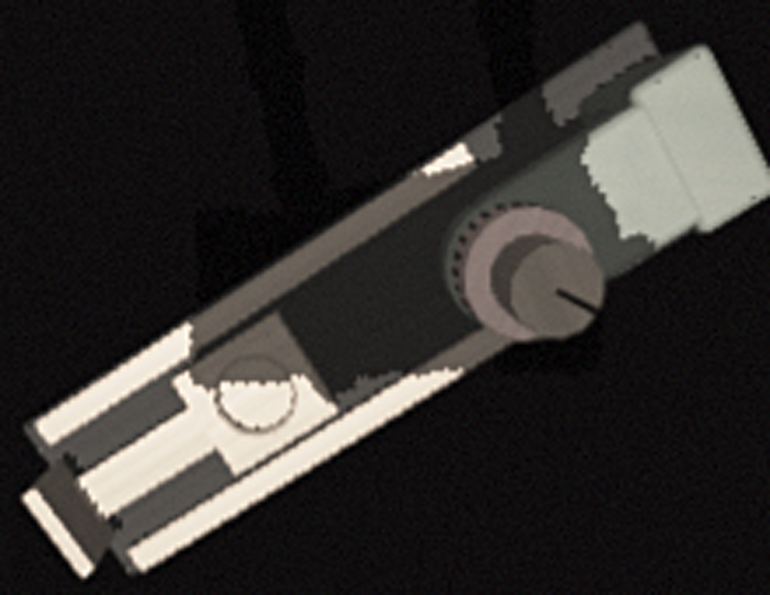

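The crop shows the nest circle centred at crop (257,394), the cap top at (557,290) with its black line pointing lower right, and the base's long edge from (25,428) to (640,22). The push plate top runs from (28,492) to (88,575).

```bash
python3 - <<'E'
from h import *
cal=np.load('pics/w2.npy',allow_pickle=True).item()
u=lambda x,y,z: unproj([[222+(x+.5)/3.5-.5,50+(y+.5)/3.5-.5]],z,cal)[0]
n=u(257,394,.03);c=u(557,290,.198)
a=u(25,428,.014);b=u(640,22,.014);e=u(135,572,.014)
an=lambda d:np.degrees(np.arctan2(d[1],d[0]))
print(n,c,np.hypot(*(c-n)[:2]),an(c-n)); print('base',a,b,e,np.hypot(*(b-a)[:2]),an(b-a),'w',np.hypot(*(e-a)[:2]),an(a-e)+90)
p1=u(25,495,.066);p2=u(85,578,.066);print('plate',p1,p2,np.hypot(*(p1-p2)[:2]),an(p1-p2))
pm=(p1+p2)/2;print(pm,'dist to nest',np.hypot(*(pm-n)[:2]),an(n-pm))
E
```

```text
[ 0.60983734 -0.01469599  0.03      ] [0.57782042 0.09965077 0.198     ] 0.11874453088806194 105.64216459562239
base [ 0.59653049 -0.12618759  0.014     ] [0.50828505 0.18707038 0.014     ] [ 0.67934742 -0.10126833  0.014     ] 0.32545016575664404 105.73264213590531 w 0.08648475499225705 -73.25368467861594
plate [ 0.61698138 -0.11938747  0.066     ] [ 0.66018062 -0.10814912  0.066     ] 0.044637144651002464 -165.41764358067263
[ 0.638581  -0.1137683  0.066    ] dist to nest 0.1031577457324234 106.17892924654724
```

```bash
python3 - <<'E'
from h import *
print(shift([.446,-.314,.13]), observe()['qpos'].round(3))
E
```

```text
[  49.8 -374.6  241. ] [-0.076  0.434  0.996  0.     1.711 -1.36 ]
```

step_arm(commands=[{"translation": [3.6,-26.8,17.2],"roll": 0},{"translation": [3.6,-26.8,17.2],"roll": 0},{"translation": [3.6,-26.8,17.2],"roll": 0},{"translation": [3.6,-26.8,17.2],"roll": 0},{"translation": [3.6,-26.8,17.2],"roll": 0},{"translation": [3.6,-26.8,17.2],"roll": 0},{"translation": [3.6,-26.8,17.2],"roll": 0},{"translation": [3.6,-26.8,17.2],"roll": 0},{"translation": [3.6,-26.8,17.2],"roll": 0},{"translation": [3.6,-26.8,17.2],"roll": 0},{"translation": [3.6,-26.8,17.2],"roll": 0},{"translation": [3.6,-26.8,17.2],"roll": 0},{"translation": [3.6,-26.8,17.2],"roll": 0},{"translation": [3.6,-26.8,17.2],"roll": 0},{"translation": [0,0,0],"roll": 0}])

```text
time: 4.93
tool_pos: [0.4426, -0.3172, 0.1272]
tool_rot: [3.141, -0.004, 2.852]
contact_force: [-0.6, 0.3, 0.1]
opening: 0.0917
grip_force: 0.0
```

```bash
python3 - <<'E'
from h import *
im,cal=look('w3',['specimen'])
g=im.astype(int).min(2); m=(g>140).astype('uint8')
n,l,s,c=cv2.connectedComponentsWithStats(m)
for i in range(1,n):
    if s[i,4]>150: print(s[i],c[i].round(1),unproj([c[i]],.025,cal)[0].round(4))
print('expected px',proj('wrist',[[.446,-.314,.025]],cal))
E
```

```text
t 4.9333 tcp [ 0.4426 -0.3172  0.1272] [ 3.141  -0.004   2.8516] cam [ 0.366 -0.294  0.285] axis [ 0.28  -0.083 -0.956]
specimen [(array([ 0.4442, -0.3146,  0.0252]), 0.64)]
[359  38  97  33 906] [406.6  54.3] [ 0.3547 -0.2214  0.025 ]
[  0  86  16  38 348] [  5.4 108.2] [ 0.305  -0.5274  0.025 ]
[  75  144   96   89 6667] [122.4 187.9] [ 0.388  -0.4718  0.025 ]
[ 305  178   35   40 1120] [321.7 197.4] [ 0.444  -0.3138  0.025 ]
[ 163  233   66   49 1530] [194.9 260.1] [ 0.468  -0.4406  0.025 ]
[ 407  233   66   49 1545] [440.1 259.9] [ 0.5313 -0.2278  0.025 ]
[ 570  243   70   96 2035] [618.3 272.4] [ 0.5883 -0.0776  0.025 ]
[   0  247   66   93 1543] [ 21.7 274.3] [ 0.4361 -0.594   0.025 ]
[ 143  288  351   54 7742] [333.  301.8] [ 0.5462 -0.3328  0.025 ]
[  46  291   62   33 1300] [ 77.9 304. ] [ 0.4787 -0.5621  0.025 ]
[575 292  25  11 190] [587.9 295.6] [ 0.6057 -0.1045  0.025 ]
[ 169  310   35   41 1087] [185.3 327.7] [ 0.5327 -0.4776  0.025 ]
[  59  388  349   12 3549] [248.9 394.1] [ 0.6277 -0.4469  0.025 ]
expected px [[322.15656569 199.67771549]]
```

View pics/w3.png

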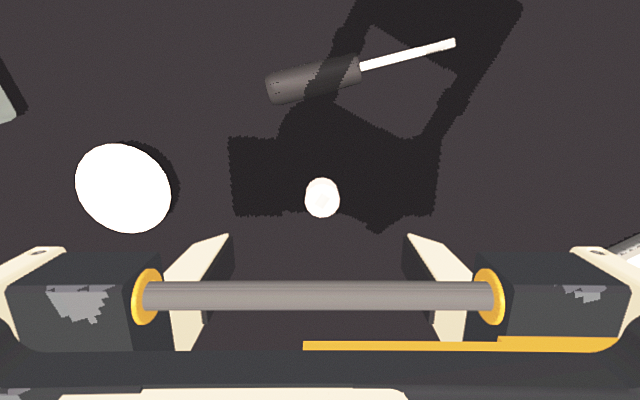

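The view has the puck centred at about (322,200), the driver above it at (410,60) and the dish at (122,188), all clear of the fingers. I'll roll 0.5 rad so the gripper body will clear the gauge head later, then go down.

step_arm(commands=[{"translation": [0,0,0],"roll": 0.125},{"translation": [0,0,0],"roll": 0.125},{"translation": [0,0,0],"roll": 0.125},{"translation": [0,0,0],"roll": 0.125},{"translation": [0,2.3,25],"roll": 0},{"translation": [-0.7,2.2,25],"roll": 0},{"translation": [0,0,25],"roll": 0},{"translation": [0,0,20],"roll": 0},{"translation": [0,0,10],"roll": 0},{"translation": [0,0,0],"roll": 0}])

```text
time: 5.87
tool_pos: [0.449, -0.3108, 0.0238]
tool_rot: [3.141, -0.003, 2.356]
contact_force: [-0.9, -0.0, 0.4]
opening: 0.0922
grip_force: 0.0
```

```bash
python3 - <<'E'
from h import *
print(observe()['tool_rot'],shift([.4463,-.3145,.011]))
E
```

```text
[ 3.14146387e+00 -2.79992231e-03  2.35554268e+00] [-0.7 -4.5 12.8]
```

step_arm(commands=[{"translation": [-0.7,-4.5,0],"roll": 0},{"translation": [0,0,6],"roll": 0},{"translation": [0,0,5],"roll": 0},{"translation": [0,0,0],"roll": 0},{"translation": [0,0,0],"roll": 0}])

```text
time: 6.28
tool_pos: [0.4464, -0.3164, 0.0141]
tool_rot: [3.141, 0.0, 2.354]
contact_force: [0.2, -0.4, 0.0]
opening: 0.0919
grip_force: 0.0
```

```bash
python3 - <<'E'
from h import *
print(shift([.4463,-.3145,.011]))
E
```

```text
[1.4 1.3 3.1]
```

step_arm(commands=[{"translation": [1.4,1.3,2.5],"roll": 0},{"translation": [0,0,0],"roll": 0},{"translation": [0,0,0],"roll": 0}])

```text
time: 6.53
tool_pos: [0.4463, -0.3143, 0.0114]
tool_rot: [3.142, -0.0, 2.354]
contact_force: [0.3, -0.0, 0.9]
opening: 0.0918
grip_force: 0.0
```

step_arm(commands=[{"translation": [0,0,0],"roll": 0},{"translation": [0,0,0],"roll": 0},{"translation": [0,0,0],"roll": 0},{"translation": [0,0,0],"roll": 0},{"translation": [0,0,0],"roll": 0},{"translation": [0,0,0],"roll": 0},{"translation": [0,0,0],"roll": 0},{"translation": [0,0,0],"roll": 0},{"translation": [0,0,0],"roll": 0},{"translation": [0,0,0],"roll": 0}], fingers=0, grip_force=15)

```text
time: 7.37
tool_pos: [0.4463, -0.3144, 0.0114]
tool_rot: [3.142, -0.0, 2.354]
contact_force: [-0.7, 0.1, 0.3]
opening: 0.0293
grip_force: 2.6
```

```bash
python3 - <<'E'
from h import *
print(shift([.4463,-.3145,.011]),shift([.610,-.0147,.10]), observe()['opening'])
look('w4',['specimen'])
E
```

```text
[-0.1 -0.   0.4] [ 97.  327.5 -88.6] 0.029277527627116818
t 7.3667 tcp [ 0.4463 -0.3144  0.0114] [ 3.1415e+00 -1.0000e-04  2.3537e+00] cam [ 0.39  -0.257  0.169] axis [ 0.209 -0.21  -0.955]
specimen [(array([ 0.4412, -0.3085,  0.0233]), 0.77)]
```

View pics/w4.png

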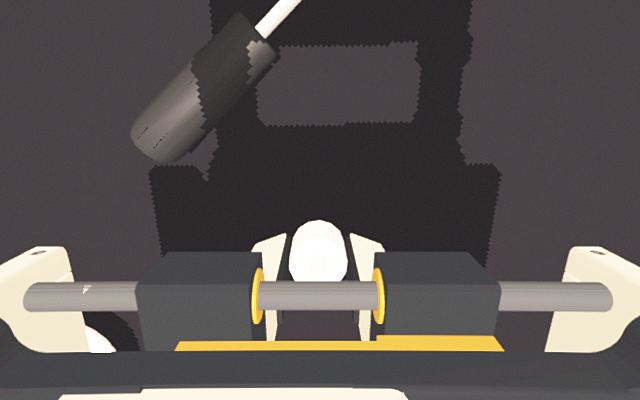

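The puck sits between the pads; its near bottom edge is at about (318,220). I'll work out its offset along tool x from that.

```bash
python3 - <<'E'
from h import *
cal=np.load('pics/w4.npy',allow_pickle=True).item()
im=cv2.imread('pics/w4.png').min(2).astype(int)
print(im[214:230,312:326:4].T)
p,R,s=pose()
for z in(0,):
  for v in (219.5,220.5,222): print(z,v,(R.T@(unproj([[318,v]],z,cal)[0]-p)*1000).round(1))
print(proj('wrist',[p+R@[.015,0,.0114],p+R@[.015,0,-.0136]],cal))
E
```

```text
[[ 43  43  41  43  38  27  73 248 255 250 248 247 248 248 248 248]
 [ 41  42  39  42  35  43 145 247 252 249 248 247 248 248 249 249]
 [ 40  42  40  40  28  53 206 253 250 248 248 249 249 248 249 249]
 [ 44  42  40  41  37  30  56 202 254 251 248 248 247 247 248 247]]
0 219.5 [14.4  0.3 11.4]
0 220.5 [13.8  0.3 11.4]
0 222 [12.9  0.3 11.4]
[[317.49134225 218.5645944 ]
 [317.45193636 236.88742799]]
```

step_arm(commands=[{"translation": [0,0,-10],"roll": 0},{"translation": [0,0,-25],"roll": 0},{"translation": [0,0,-30],"roll": 0},{"translation": [0,0,-24],"roll": 0},{"translation": [9.7,32,0],"roll": 0},{"translation": [9.7,32,0],"roll": 0},{"translation": [9.7,32,0],"roll": 0},{"translation": [9.7,32,0],"roll": 0},{"translation": [9.7,32,0],"roll": 0},{"translation": [9.7,32,0],"roll": 0},{"translation": [9.7,32,0],"roll": 0},{"translation": [9.7,32,0],"roll": 0},{"translation": [9.7,32,0],"roll": 0},{"translation": [9.7,32,0],"roll": 0},{"translation": [0,0,0],"roll": 0},{"translation": [0,0,0],"roll": 0}])

```text
time: 8.8
tool_pos: [0.6051, -0.0183, 0.1008]
tool_rot: [3.141, 0.0, 2.357]
contact_force: [-0.8, -1.3, -0.9]
opening: 0.0288
grip_force: 15.0
```

```bash
python3 - <<'E'
from h import *
look('w5',['specimen','nest'])
print(shift([.610,-.0147,.10]), observe()['opening'])
im=cv2.imread('pics/w5.png'); cv2.imwrite('pics/w5c.png',cv2.resize(im[40:340,160:480],None,fx=2,fy=2))
E
```

```text
t 8.8 tcp [ 0.6051 -0.0183  0.1008] [3.1414e+00 3.0000e-04 2.3571e+00] cam [0.548 0.039 0.259] axis [ 0.21  -0.21  -0.955]
specimen [(array([ 0.6002, -0.0123,  0.1118]), 0.58), (array([ 0.6038, -0.0037,  0.0322]), 0.32)]
nest [(array([ 0.6035, -0.0087,  0.033 ]), 0.77)]
[0.3 8.4 0.7] 0.02940159903922838
```

View pics/w5c.png

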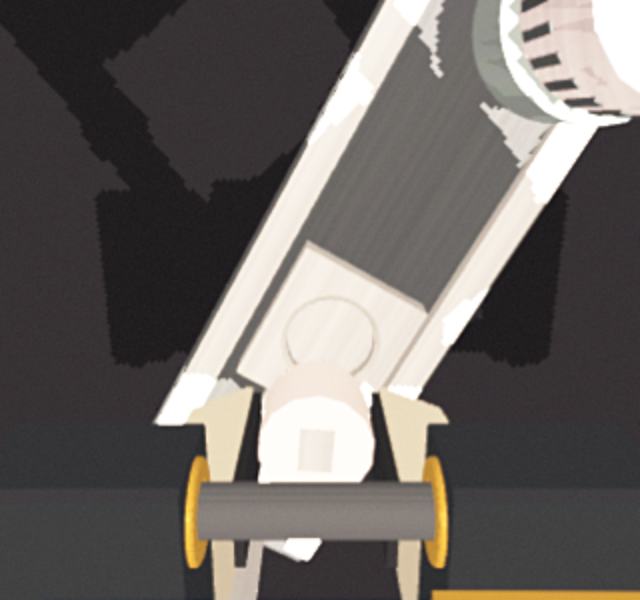

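The view shows the nest rim spanning crop x 285-375 with its top at 295, centred at about (330,339). The held puck hangs in front of it, level, between the fingers.

```bash
python3 - <<'E'
from h import *
cal=np.load('pics/w5.npy',allow_pickle=True).item()
for z in (.03,):
  L=unproj([[160+285/2,40+339/2],[160+375/2,40+339/2],[325,40+296/2],[325,209.5]],z,cal); print(L.round(4),np.hypot(*(L[1]-L[0])[:2]))
n=np.array([.610,-.0147,.03])
t=np.linspace(0,2*np.pi,8,endpoint=False)
for c in(L[3],n):
  print((proj('wrist',[c+[.019*np.cos(a),.019*np.sin(a),0] for a in t],cal)-[160,40]).round(1).tolist() and ((proj('wrist',[c+[.019*np.cos(a),.019*np.sin(a),0] for a in t],cal)-[160,40])*2).round().tolist())
p,R,s=pose(); print('now',p.round(4),'to L3',shift([*L[3][:2],.1]))
E
```

```text
[[ 0.5974 -0.0268  0.03  ]
 [ 0.6216 -0.0026  0.03  ]
 [ 0.5974 -0.0028  0.03  ]
 [ 0.6095 -0.0147  0.03  ]] 0.03422397905232405
[[364.0, 372.0], [380.0, 339.0], [366.0, 305.0], [330.0, 291.0], [294.0, 305.0], [280.0, 339.0], [295.0, 372.0], [330.0, 385.0]]
[[365.0, 373.0], [381.0, 340.0], [367.0, 306.0], [331.0, 292.0], [295.0, 306.0], [281.0, 340.0], [296.0, 373.0], [330.0, 386.0]]
now [ 0.6043 -0.0209  0.1007] to L3 [0.6 8.1 0.7]
```

step_arm(commands=[{"translation": [0.5,4,0],"roll": 0},{"translation": [0.5,4,0],"roll": 0},{"translation": [0,0,15],"roll": 0},{"translation": [0,0,20],"roll": 0},{"translation": [0,0,15],"roll": 0},{"translation": [0,0,0],"roll": 0},{"translation": [0,0,0],"roll": 0},{"translation": [0,0,0],"roll": 0}])

```text
time: 9.62
tool_pos: [0.6103, -0.0139, 0.0514]
tool_rot: [3.141, 0.001, 2.353]
contact_force: [-0.3, -0.4, 0.3]
opening: 0.0293
grip_force: 15.0
```

```bash
python3 - <<'E'
from h import *
p,R,s=pose(); t=np.array([.6097,-.0145,.0335])+R@[.0007,0,0]
print(shift(t))
E
```

```text
[ 0.8 -0.9 17.9]
```

step_arm(commands=[{"translation": [0.5,-0.7,4],"roll": 0},{"translation": [0,0,4],"roll": 0},{"translation": [0,0,3],"roll": 0},{"translation": [0,0,3],"roll": 0},{"translation": [0,0,1.5],"roll": 0},{"translation": [0,0,0],"roll": 0},{"translation": [0,0,0],"roll": 0}])

```text
time: 10.2
tool_pos: [0.6089, -0.0138, 0.0349]
tool_rot: [3.141, 0.0, 2.354]
contact_force: [-0.3, -0.5, -0.4]
opening: 0.0298
grip_force: 15.0
```

step_arm(commands=[{"translation": [0,0,1],"roll": 0},{"translation": [0,0,0.5],"roll": 0},{"translation": [0,0,0],"roll": 0}])

```text
time: 10.45
tool_pos: [0.609, -0.0137, 0.0335]
tool_rot: [3.141, 0.0, 2.354]
contact_force: [0.9, -0.3, -0.6]
opening: 0.0296
grip_force: 15.0
```

step_arm(commands=[{"translation": [0,0,0],"roll": 0},{"translation": [0,0,0],"roll": 0},{"translation": [0,0,0],"roll": 0},{"translation": [0,0,0],"roll": 0},{"translation": [0,0,0],"roll": 0},{"translation": [0,0,0],"roll": 0},{"translation": [0,0,-5],"roll": 0},{"translation": [0,0,-20],"roll": 0},{"translation": [0,0,-30],"roll": 0},{"translation": [0,0,-30],"roll": 0},{"translation": [0,0,0],"roll": 0},{"translation": [0,0,0],"roll": 0}], fingers=0.6)

```text
time: 11.45
tool_pos: [0.61, -0.0139, 0.1208]
tool_rot: [3.139, 0.004, 2.354]
contact_force: [-0.7, -0.6, -0.5]
opening: 0.0552
grip_force: 0.0
```

```bash
python3 - <<'E'
from h import *
look('w6',['specimen','nest'])
im=cv2.imread('pics/w6.png'); cv2.imwrite('pics/w6c.png',cv2.resize(im[40:340,160:480],None,fx=2,fy=2))
E
```

```text
t 11.45 tcp [ 0.61   -0.0139  0.1208] [3.1387 0.0037 2.3539] cam [0.553 0.043 0.278] axis [ 0.213 -0.211 -0.954]
specimen [(array([ 0.6059, -0.0124,  0.0451]), 0.98)]
nest [(array([ 0.6181, -0.0344,  0.0324]), 0.92)]
```

View pics/w6c.png

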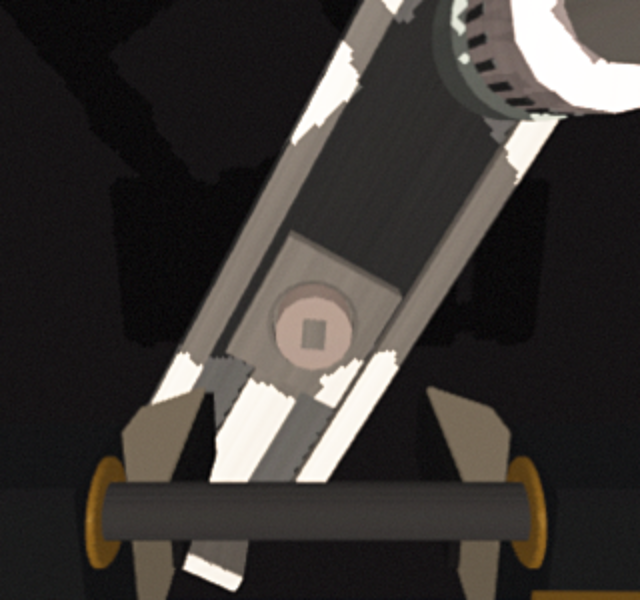

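The puck is seated flat in the nest, its top face centred at crop (314,331) inside the rim, and the fingers are clear. I'll work out the push approach.

```bash
python3 - <<'E'
from h import *
cal=np.load('pics/w6.npy',allow_pickle=True).item()
print('puck',unproj([[160+314/2,40+331/2]],.047,cal))
a=np.radians(105.8);gx=np.array([np.cos(a),np.sin(a),0]);gy=np.array([-gx[1],gx[0],0])
n=np.array([.6095,-.0145,0])
t=n-.154*gx+.012*gy;t[2]=.12
p,R,s=pose();print(t,shift(t),'gx in tool',R.T@gx)
E
```

```text
puck [[ 0.60894524 -0.01309576  0.047     ]]
[ 0.63988454 -0.16594893  0.12      ] [-130.5  -84.8   -2.8] gx in tool [0.87410386 0.48573806 0.00098598]
```

step_arm(commands=[{"translation": [-21.8,-14.1,0],"roll": 0},{"translation": [-21.8,-14.1,0],"roll": 0},{"translation": [-21.8,-14.1,0],"roll": 0},{"translation": [-21.8,-14.1,0],"roll": 0},{"translation": [-21.8,-14.1,0],"roll": 0},{"translation": [-21.8,-14.1,0],"roll": 0},{"translation": [0,0,0],"roll": 0},{"translation": [0,0,20],"roll": 0},{"translation": [0,0,20],"roll": 0},{"translation": [0,0,20],"roll": 0},{"translation": [0,0,18],"roll": 0},{"translation": [0,0,0],"roll": 0},{"translation": [0,0,0],"roll": 0},{"translation": [0,0,0],"roll": 0}], fingers=0)

```text
time: 12.77
tool_pos: [0.6414, -0.166, 0.0408]
tool_rot: [3.141, 0.0, 2.354]
contact_force: [0.1, -0.4, 1.2]
opening: 0.0002
grip_force: 0.0
```

```bash
cat >> h.py <<'E'
a=np.radians(105.8);gx=np.array([np.cos(a),np.sin(a),0]);gy=np.array([-gx[1],gx[0],0])
nest0=np.array([.6095,-.0145,0]); axis0=nest0+.12*gx
def gauge():
    p,R,s=pose(); d=p-axis0; return (d@gx*1000).round(1),(d@gy*1000).round(1),(p[2]*1000).round(1)
E
python3 -c "
from h import *
print(gauge(),observe()['contact_force'],observe()['opening'],axis0)"
```

```text
(np.float64(-274.4), np.float64(10.5), np.float64(40.8)) [ 0.14503565 -0.38900478  1.24673525] 0.0002291817542093687 [0.57682637 0.10096616 0.        ]
```

step_arm(commands=[{"translation": [4.37,2.43,0],"roll": 0},{"translation": [4.37,2.43,0],"roll": 0},{"translation": [4.37,2.43,0],"roll": 0},{"translation": [2.6,1.45,0],"roll": 0},{"translation": [2.6,1.45,0],"roll": 0},{"translation": [2.6,1.45,0],"roll": 0},{"translation": [2.6,1.45,0],"roll": 0},{"translation": [2.6,1.45,0],"roll": 0},{"translation": [2.6,1.45,0],"roll": 0},{"translation": [2.6,1.45,0],"roll": 0},{"translation": [2.6,1.45,0],"roll": 0},{"translation": [2.6,1.45,0],"roll": 0},{"translation": [2.6,1.45,0],"roll": 0},{"translation": [2.6,1.45,0],"roll": 0}])

```text
time: 13.93
tool_pos: [0.6282, -0.1201, 0.0404]
tool_rot: [3.141, 0.0, 2.354]
contact_force: [0.6, -3.9, -1.0]
opening: 0.0003
grip_force: 1.4
```

```bash
python3 -c "
from h import *
print(gauge(),observe()['contact_force'],[d['at'] for n in ['push_face','specimen','nest'] for d in (read_camera('scene'),search_frame('scene',n))[1][:1]])"
```

```text
(np.float64(-226.7), np.float64(10.8), np.float64(40.4)) [ 0.56639554 -3.89747514 -1.02455614] [[0.6329, -0.0621, 0.0308], [0.621, 0.0037, 0.0374], [0.6246, -0.451, 0.0293]]
```

step_arm(commands=[{"translation": [3.5,1.94,0],"roll": 0},{"translation": [4.37,2.43,0],"roll": 0},{"translation": [4.37,2.43,0],"roll": 0},{"translation": [4.37,2.43,0],"roll": 0},{"translation": [4.37,2.43,0],"roll": 0},{"translation": [4.37,2.43,0],"roll": 0},{"translation": [4.37,2.43,0],"roll": 0},{"translation": [4.37,2.43,0],"roll": 0},{"translation": [4.37,2.43,0],"roll": 0},{"translation": [4.37,2.43,0],"roll": 0},{"translation": [4.37,2.43,0],"roll": 0},{"translation": [4.37,2.43,0],"roll": 0},{"translation": [4.37,2.43,0],"roll": 0},{"translation": [4.37,2.43,0],"roll": 0},{"translation": [4.37,2.43,0],"roll": 0},{"translation": [3.5,1.94,0],"roll": 0},{"translation": [2.6,1.45,0],"roll": 0},{"translation": [1.7,0.97,0],"roll": 0}])

```text
time: 15.73
tool_pos: [0.6055, -0.0398, 0.0404]
tool_rot: [3.141, -0.0, 2.354]
contact_force: [1.1, -2.2, -0.8]
opening: 0.0004
grip_force: 1.3
```

```bash
python3 -c "
from h import *
print(gauge(),observe()['contact_force'])"
```

```text
(np.float64(-143.3), np.float64(10.7), np.float64(40.4)) [ 1.09634093 -2.21149926 -0.75999421]
```

step_arm(commands=[{"translation": [1.75,0.97,0],"roll": 0},{"translation": [1.75,0.97,0],"roll": 0},{"translation": [1.75,0.97,0],"roll": 0},{"translation": [1.75,0.97,0],"roll": 0},{"translation": [1.75,0.97,0],"roll": 0},{"translation": [1.75,0.97,0],"roll": 0},{"translation": [1.75,0.97,0],"roll": 0},{"translation": [1.75,0.97,0],"roll": 0}])

```text
time: 16.4
tool_pos: [0.6013, -0.0248, 0.0404]
tool_rot: [3.141, 0.0, 2.354]
contact_force: [2.0, -2.3, -0.9]
opening: 0.0005
grip_force: 1.3
```

step_arm(commands=[{"translation": [0.87,0.49,0],"roll": 0},{"translation": [0.87,0.49,0],"roll": 0},{"translation": [0.87,0.49,0],"roll": 0}])

```text
time: 16.65
tool_pos: [0.6005, -0.022, 0.0404]
tool_rot: [3.141, 0.0, 2.354]
contact_force: [3.5, -1.2, -0.9]
opening: 0.0005
grip_force: 1.3
```

step_arm(commands=[{"translation": [0.87,0.49,0],"roll": 0},{"translation": [0.87,0.49,0],"roll": 0}])

```text
time: 16.82
tool_pos: [0.6, -0.0203, 0.0405]
tool_rot: [3.142, 0.0, 2.354]
contact_force: [3.4, -5.1, -1.0]
opening: 0.0005
grip_force: 3.3
```

```bash
python3 -c "
from h import *
print(gauge(),observe()['contact_force'])"
```

```text
(np.float64(-123.0), np.float64(10.7), np.float64(40.5)) [ 3.39547234 -5.10676454 -1.00232822]
```

step_arm(commands=[{"translation": [0.44,0.24,0],"roll": 0},{"translation": [0.44,0.24,0],"roll": 0}])

```text
time: 16.98
tool_pos: [0.6001, -0.0202, 0.0405]
tool_rot: [-3.141, 0.002, 2.354]
contact_force: [4.4, -7.5, -1.5]
opening: 0.0008
grip_force: 4.1
```

step_arm(commands=[{"translation": [0.44,0.24,0],"roll": 0},{"translation": [0.44,0.24,0],"roll": 0}])

```text
time: 17.15
tool_pos: [0.6, -0.02, 0.0406]
tool_rot: [-3.141, 0.003, 2.354]
contact_force: [3.8, -11.3, -2.3]
opening: 0.0008
grip_force: 5.7
```

```bash
python3 -c "
from h import *
print(gauge(),observe()['contact_force'])"
```

```text
(np.float64(-122.7), np.float64(10.6), np.float64(40.6)) [  3.76320275 -11.25907614  -2.27993358]
```

The carriage is at its stop: position has stalled at (-122.7 mm) while the force rises to 11 N. Next I back off, rise and roll to the starting angle for the cap.

step_arm(commands=[{"translation": [-4.4,-2.4,0],"roll": 0},{"translation": [-8.7,-4.9,0],"roll": 0},{"translation": [-8.7,-4.9,0],"roll": 0},{"translation": [0,0,-25],"roll": 0},{"translation": [0,0,-35],"roll": -0.125},{"translation": [0,0,-38],"roll": -0.125},{"translation": [0,0,-38],"roll": -0.125},{"translation": [0,0,-38],"roll": -0.125},{"translation": [0,0,-38],"roll": -0.125},{"translation": [0,0,-38],"roll": -0.125},{"translation": [0,0,0],"roll": -0.125},{"translation": [0,0,0],"roll": -0.125},{"translation": [0,0,0],"roll": -0.125},{"translation": [0,0,0],"roll": -0.125},{"translation": [0,0,0],"roll": 0},{"translation": [0,0,0],"roll": 0}], fingers=1)

```text
time: 18.48
tool_pos: [0.6059, -0.0426, 0.2902]
tool_rot: [3.141, -0.0, -2.683]
contact_force: [-0.4, 0.5, 0.6]
opening: 0.0918
grip_force: 0.0
```

```bash
python3 - <<'E'
from h import *
im,cal=look('w7',['cap_top','ratchet','specimen','push_face'])
print(gauge(),observe()['qpos'].round(2),shift([.5775,.1003,.27]),proj('wrist',[[.5775,.1003,.198]],cal))
im=cv2.imread('pics/w7.png'); print(proj('wrist',[axis0+[0,0,.047],axis0-.104*gx+[0,0,.066]],cal))
E
```

```text
t 18.4833 tcp [ 0.6059 -0.0426  0.2902] [ 3.1409e+00 -4.0000e-04 -2.6834e+00] cam [ 0.534 -0.078  0.448] axis [ 0.265  0.132 -0.955]
cap_top [(array([0.5764, 0.0901, 0.1931]), 0.58)]
ratchet [(array([0.5772, 0.0913, 0.1941]), 0.71)]
specimen [(array([0.5751, 0.0873, 0.0339]), 0.56), (array([0.5902, 0.0603, 0.0303]), 0.45)]
push_face [(array([0.5929, 0.0626, 0.0257]), 0.96), (array([ 0.6611, -0.2935,  0.0791]), 0.51)]
(np.float64(-145.9), np.float64(10.9), np.float64(290.3)) [-0.2   0.46  1.16  0.    1.52 -2.23] [-37.8 140.5  20.4] [[482.29681435 242.14881922]]
[[425.71631951 192.07408304]
 [349.2926929  181.79107725]]
```

View pics/w7.png

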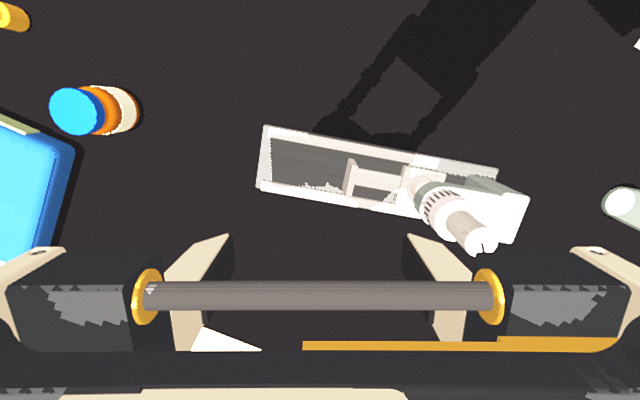

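The carriage plate is at (351,180), as predicted for home, and the cap top at about (481,243) matches the predicted (482,242). Moving above the cap.

step_arm(commands=[{"translation": [-6.3,23.4,0],"roll": 0},{"translation": [-6.3,23.4,0],"roll": 0},{"translation": [-6.3,23.4,0],"roll": 0},{"translation": [-6.3,23.4,0],"roll": 0},{"translation": [-6.3,23.4,0],"roll": 0},{"translation": [-6.3,23.5,0],"roll": 0},{"translation": [0,0,0],"roll": 0},{"translation": [0,0,0],"roll": 0},{"translation": [0,0,0],"roll": 0}])

```text
time: 19.48
tool_pos: [0.5774, 0.0999, 0.2904]
tool_rot: [-3.141, -0.0, -2.68]
contact_force: [0.3, -0.5, -0.3]
opening: 0.0919
grip_force: 0.0
```

```bash
python3 - <<'E'
from h import *
im,cal=look('w8',['cap_top'])
print(gauge(),observe()['qpos'].round(2),shift([.5775,.1003,.16]),proj('wrist',[[.5775,.1003,.198]],cal))
t=np.linspace(0,2*np.pi,60)
q=proj('wrist',[[.5775+.014*np.cos(a),.1003+.014*np.sin(a),.198] for a in t],cal)
im=cv2.imread('pics/w8.png'); c=q.mean(0).astype(int); x,y=c-[70,60]
y=max(y,0);x=max(x,0)
b=cv2.resize(im[y:y+120,x:x+140],None,fx=5,fy=5,interpolation=cv2.INTER_CUBIC)
cv2.polylines(b,[((q-[x,y]+.5)*5).astype(int)],True,(0,0,255),1); cv2.imwrite('pics/w8c.png',b);print(x,y)
E
```

```text
t 19.4833 tcp [0.5774 0.0999 0.2904] [-3.1412e+00 -1.0000e-04 -2.6797e+00] cam [0.505 0.064 0.448] axis [ 0.265  0.132 -0.955]
cap_top [(array([0.5747, 0.0952, 0.1933]), 0.88)]
(np.float64(-1.8), np.float64(-0.2), np.float64(290.3)) [ 0.04  0.42  1.23 -0.    1.49 -1.99] [ -0.5   0.9 130.3] [[317.99004386 200.34069918]]
247 140
```

View pics/w8c.png

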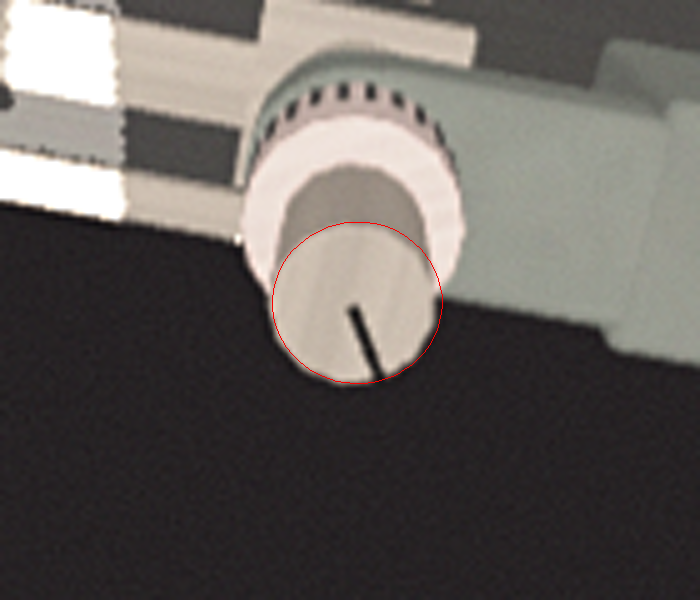

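The cap outline sits within about 0.5 px of the predicted circle, with its line pointing to crop (378,378). I have now viewed 11 pictures, one over the allowed 10, so I'll view no more and work from numbers only.

step_arm(commands=[{"translation": [-0.4,0.6,15],"roll": 0},{"translation": [0,0,25],"roll": 0},{"translation": [0,0,25],"roll": 0},{"translation": [0,0,25],"roll": 0},{"translation": [0,0,25],"roll": 0},{"translation": [0,0,15],"roll": 0},{"translation": [0,0,0],"roll": 0},{"translation": [0,0,0],"roll": 0}])

```text
time: 20.25
tool_pos: [0.5774, 0.1002, 0.1601]
tool_rot: [3.141, -0.001, -2.681]
contact_force: [0.4, -0.8, 0.3]
opening: 0.0914
grip_force: 0.0
```

```bash
cat >> h.py <<'E'
def line(cx=.5775,cy=.1003):
    cal=get_calibration('wrist'); im=read_camera('wrist').astype(float).mean(2).astype('float32')
    t=np.radians(np.arange(0,360,2))
    for z,rs in((.198,(6,8,10,12)),(.148,(16,18,20))):
        I=[]
        for r in rs:
            q=proj('wrist',np.c_[cx+r/1000*np.cos(t),cy+r/1000*np.sin(t),np.full(len(t),z)],cal).astype('float32')
            I.append(cv2.remap(im,q[:,:1],q[:,1:],cv2.INTER_LINEAR)[:,0])
        I=np.array(I); m=I.mean(0); k=np.argsort(m)[:6]
        print(z,'darkest deg',(np.degrees(t[k])).round().astype(int),m[k].round(),'median',np.median(m).round())
E
python3 - <<'E'
from h import *
print(shift([.5775,.1003,.16]))
import h
# saved high view
c=np.load('pics/w8.npy',allow_pickle=True).item(); i=cv2.imread('pics/w8.png')
h.get_calibration=lambda n:c; h.read_camera=lambda n:i
line()
E
```

```text
[-0.2  0.1  0.1]
0.198 darkest deg [42 40 38 44 36 46] [ 46.  48.  63.  67.  88. 103.] median 187.0
0.148 darkest deg [26 24 28 22 30 20] [ 76.  95.  97. 132. 141. 165.] median 223.0
```

step_arm(commands=[{"translation": [0,0,0],"roll": 0},{"translation": [0,0,0],"roll": 0},{"translation": [0,0,0],"roll": 0},{"translation": [0,0,0],"roll": 0},{"translation": [0,0,0],"roll": 0},{"translation": [0,0,0],"roll": 0},{"translation": [0,0,0],"roll": 0},{"translation": [0,0,0],"roll": 0},{"translation": [0,0,0],"roll": 0},{"translation": [0,0,0],"roll": 0}], fingers=0, grip_force=45)

```text
time: 21.08
tool_pos: [0.5774, 0.1009, 0.1604]
tool_rot: [-3.141, 0.0, -2.679]
contact_force: [3.4, -7.8, 1.7]
opening: 0.0298
grip_force: 4.6
```

step_arm(commands=[{"translation": [0,0,0],"roll": 0.05},{"translation": [0,0,0],"roll": 0.1},{"translation": [0,0,0],"roll": 0.1},{"translation": [0,0,0],"roll": 0.1},{"translation": [0,0,0],"roll": 0.1},{"translation": [0,0,0],"roll": 0.1}])

```text
time: 21.58
tool_pos: [0.5781, 0.1, 0.1605]
tool_rot: [-3.14, 0.002, 3.049]
contact_force: [2.3, -3.7, -0.0]
opening: 0.0273
grip_force: 45.0
```

```bash
python3 - <<'E'
from h import *
s=observe(); print(s['contact_force'].round(1),s['torque'].round(3),s['tool_pos'].round(4),s['tool_rot'].round(3),s['opening'],s['joint_efforts'].round(3))
line()
E
```

```text
[ 2.3 -3.7 -0. ] [-0.555 -0.363  0.078] [0.5781 0.1    0.1605] [-3.140e+00  2.000e-03  3.049e+00] 0.027324235015124702 [  2.387 -50.784 -22.583   1.06    0.69   -1.472]
0.198 darkest deg [ 10  12  14   8 244 104] [ 92.  94.  98. 101. 101. 102.] median 139.0
0.148 darkest deg [ 64  62  66 282 284  60] [51. 52. 59. 63. 64. 67.] median 226.0
```

step_arm(commands=[{"translation": [0,0,0],"roll": 0.1},{"translation": [0,0,0],"roll": 0.1},{"translation": [0,0,0],"roll": 0.1},{"translation": [0,0,0],"roll": 0.1}])

```text
time: 21.97
tool_pos: [0.5781, 0.1, 0.1605]
tool_rot: [-3.141, 0.002, 2.651]
contact_force: [3.1, -5.2, -0.9]
opening: 0.0276
grip_force: 45.0
```

```bash
cat > m.py <<'E'
from h import *
s=observe(); print(s['time'].__round__(2),'F',s['contact_force'].round(1),'T',s['torque'].round(3),'j6',s['qpos'][5].round(3),'e6',s['joint_efforts'][5].round(3),s['tool_pos'].round(4),'yaw',s['tool_rot'][2].round(3),s['opening'].round(4))
line()
E
python3 m.py
```

```text
Traceback (most recent call last):
  File "m.py", line 2, in <module>
    s=observe(); print(s['time'].__round__(2),'F',s['contact_force'].round(1),'T',s['torque'].round(3),'j6',s['qpos'][5].round(3),'e6',s['joint_efforts'][5].round(3),s['tool_pos'].round(4),'yaw',s['tool_rot'][2].round(3),s['opening'].round(4))
                                                                                                                                                                                                                             ^^^^^^^^^^^^^^^^^^
AttributeError: 'float' object has no attribute 'round'
```

```bash
sed -i "s/s\['opening'\].round(4)/s['opening']/" m.py; python3 m.py
```

```text
21.97 F [ 3.1 -5.2 -0.9] T [-0.673 -0.438  0.136] j6 -1.038 e6 -1.472 [0.5781 0.1    0.1605] yaw 2.651 0.027635174141074897
0.198 darkest deg [350 348 352  82 222  80] [110. 111. 112. 117. 117. 120.] median 159.0
0.148 darkest deg [ 42 262  40  44 260 264] [65. 67. 74. 74. 74. 77.] median 239.0
```

step_arm(commands=[{"translation": [0,0,0],"roll": 0.1},{"translation": [0,0,0],"roll": 0.1},{"translation": [0,0,0],"roll": 0.1},{"translation": [0,0,0],"roll": 0.1}])

```text
time: 22.35
tool_pos: [0.5782, 0.1, 0.1605]
tool_rot: [3.141, 0.002, 2.251]
contact_force: [2.3, -4.6, -1.3]
opening: 0.0271
grip_force: 45.0
```

```bash
python3 m.py
```

```text
22.35 F [ 2.3 -4.6 -1.3] T [-0.741 -0.551  0.136] j6 -0.638 e6 -1.473 [0.5782 0.1    0.1605] yaw 2.251 0.027075490940445254
0.198 darkest deg [328 330 326 198  60 200] [118. 118. 126. 126. 127. 127.] median 168.0
0.148 darkest deg [240 242 238  22  20 244] [67. 71. 77. 80. 80. 86.] median 244.0
```

step_arm(commands=[{"translation": [0,0,0],"roll": 0.1},{"translation": [0,0,0],"roll": 0.1},{"translation": [0,0,0],"roll": 0.1},{"translation": [0,0,0],"roll": 0.1}])

```text
time: 22.73
tool_pos: [0.5782, 0.1, 0.1605]
tool_rot: [3.14, 0.002, 1.851]
contact_force: [2.3, -4.0, -1.0]
opening: 0.0274
grip_force: 45.0
```

```bash
python3 m.py
```

```text
22.73 F [ 2.3 -4.  -1. ] T [-0.863 -0.55   0.115] j6 -0.238 e6 -1.472 [0.5782 0.1    0.1605] yaw 1.851 0.027434945604630143
0.198 darkest deg [306 308 310 176  36 174] [120. 121. 126. 129. 130. 130.] median 172.0
0.148 darkest deg [218 220 216 222   0   2] [63. 66. 81. 83. 86. 94.] median 246.0
```

step_arm(commands=[{"translation": [0,0,0],"roll": 0.1},{"translation": [0,0,0],"roll": 0.1},{"translation": [0,0,0],"roll": 0.1},{"translation": [0,0,0],"roll": 0.1}])

```text
time: 23.12
tool_pos: [0.5782, 0.0999, 0.1605]
tool_rot: [3.139, 0.002, 1.452]
contact_force: [3.0, -4.5, -1.3]
opening: 0.0273
grip_force: 45.0
```

```bash
python3 m.py
```

```text
23.12 F [ 3.  -4.5 -1.3] T [-0.916 -0.574  0.354] j6 0.161 e6 -1.289 [0.5782 0.0999 0.1605] yaw 1.452 0.027282703214884855
0.198 darkest deg [286 288 284 152  16 150] [116. 120. 123. 129. 129. 130.] median 171.0
0.148 darkest deg [196 198 200 194 340 338] [58. 64. 81. 82. 91. 93.] median 246.0
```

step_arm(commands=[{"translation": [0,0,0],"roll": 0.1},{"translation": [0,0,0],"roll": 0.1},{"translation": [0,0,0],"roll": 0.1},{"translation": [0,0,0],"roll": 0.1}])

```text
time: 23.5
tool_pos: [0.5782, 0.0998, 0.1605]
tool_rot: [3.139, 0.001, 1.052]
contact_force: [2.3, -5.0, -0.3]
opening: 0.0273
grip_force: 45.0
```

```bash
python3 m.py
```

```text
23.5 F [ 2.3 -5.  -0.3] T [-1.059 -0.507  0.309] j6 0.561 e6 -1.289 [0.5782 0.0998 0.1605] yaw 1.052 0.02730615700192952
0.198 darkest deg [264 266 262 268 354 126] [105. 107. 114. 117. 119. 120.] median 160.0
0.148 darkest deg [174 176 172 178 318 180] [51. 58. 68. 73. 88. 90.] median 241.0
```

step_arm(commands=[{"translation": [0,0,0],"roll": 0},{"translation": [0,0,0],"roll": 0},{"translation": [0,0,0],"roll": 0},{"translation": [0,0,0],"roll": 0},{"translation": [0,0,0],"roll": 0},{"translation": [0,0,0],"roll": 0},{"translation": [0,0,0],"roll": 0},{"translation": [0,0,-15],"roll": 0},{"translation": [0,0,-25],"roll": 0},{"translation": [0,0,-30],"roll": 0},{"translation": [0,0,-30],"roll": 0},{"translation": [0,0,-20],"roll": 0},{"translation": [0,0,0],"roll": 0},{"translation": [0,0,0],"roll": 0}], fingers=1)

```text
time: 24.72
tool_pos: [0.5777, 0.1011, 0.2815]
tool_rot: [3.139, -0.002, 1.054]
contact_force: [-0.3, -0.6, 0.1]
opening: 0.0917
grip_force: 0.0
```

```bash
python3 m.py; python3 - <<'E'
from h import *
im,cal=look('w9',['specimen','push_face'])
t=np.radians(np.arange(0,360,4)); q=np.array([proj('wrist',np.c_[.5775+r*np.cos(t),.1003+r*np.sin(t),np.full(len(t),.148)],cal) for r in(.017,.019,.021)])
g=im.mean(2).astype('float32'); print(cv2.remap(g,q[:,:,0].astype('float32'),q[:,:,1].astype('float32'),1).mean(0).round().astype(int).tolist())
print('cam dir deg',np.degrees(np.arctan2(*(cal['world_from_camera'][:2,3]-[.5775,.1003])[::-1])))
E
```

```text
24.72 F [-0.3 -0.6  0.1] T [-0.131  0.086  0.009] j6 0.559 e6 0.0 [0.5777 0.1011 0.2815] yaw 1.054 0.09171372376126097
0.198 darkest deg [268 266 270 272 264 274] [17. 22. 22. 34. 44. 54.] median 110.0
0.148 darkest deg [246 248 244 250 300 302] [53. 55. 65. 76. 80. 82.] median 139.0
t 24.7667 tcp [0.5771 0.101  0.28  ] [-3.1412e+00  2.0000e-04  1.0539e+00] cam [0.617 0.171 0.438] axis [-0.147 -0.258 -0.955]
specimen []
push_face [(array([0.602 , 0.0213, 0.0294]), 0.6)]
[146, 144, 139, 137, 139, 142, 142, 139, 140, 141, 139, 140, 142, 144, 141, 139, 139, 141, 139, 139, 139, 137, 139, 139, 138, 134, 134, 133, 132, 133, 131, 124, 127, 126, 128, 129, 118, 111, 112, 115, 117, 120, 119, 118, 119, 114, 112, 104, 101, 110, 113, 112, 112, 112, 110, 106, 106, 107, 106, 106, 102, 59, 41, 100, 115, 114, 112, 112, 112, 111, 112, 112, 112, 112, 102, 69, 101, 121, 130, 135, 138, 139, 140, 140, 139, 140, 140, 141, 141, 143]
cam dir deg 60.77657802178895
```

step_arm(commands=[{"translation": [0,0,0],"roll": 0.12},{"translation": [0,0,0],"roll": 0.12},{"translation": [0,0,0],"roll": 0.12},{"translation": [0,0,0],"roll": 0.12},{"translation": [0,0,0],"roll": 0.12},{"translation": [0,0,0],"roll": 0.12},{"translation": [0,0,0],"roll": 0.12},{"translation": [0,0,0],"roll": 0.12},{"translation": [0,0,0],"roll": 0.12},{"translation": [0,0,0],"roll": 0.12},{"translation": [0,0,0],"roll": 0.12},{"translation": [0,0,0],"roll": 0.12},{"translation": [0,0,0],"roll": 0.12},{"translation": [0,0,0],"roll": 0.12},{"translation": [0,0,0],"roll": 0.12},{"translation": [0,0,0],"roll": 0.12},{"translation": [0,0,0],"roll": 0},{"translation": [0,0,0],"roll": 0},{"translation": [0,0,0],"roll": 0}])

```text
time: 26.5
tool_pos: [0.5772, 0.101, 0.2798]
tool_rot: [3.141, 0.001, -0.863]
contact_force: [1.0, 1.1, -0.2]
opening: 0.0921
grip_force: 0.0
```

```bash
python3 m.py; python3 - <<'E'
from h import *
im,cal=look('w10',['specimen','push_face'])
t=np.radians(np.arange(200,380,4)); q=np.array([proj('wrist',np.c_[.5775+r*np.cos(t),.1003+r*np.sin(t),np.full(len(t),.148)],cal) for r in(.017,.019,.021)])
g=im.mean(2).astype('float32'); print(cv2.remap(g,q[:,:,0].astype('float32'),q[:,:,1].astype('float32'),1).mean(0).round().astype(int).tolist())
print(q[1].min(0),q[1].max(0))
E
```

```text
26.5 F [ 1.   1.1 -0.2] T [ 0.025  0.152 -0.006] j6 2.476 e6 0.023 [0.5772 0.101  0.2798] yaw -0.863 0.09214383028816286
0.198 darkest deg [268 270 266 272 264 274] [15. 20. 22. 37. 40. 54.] median 105.0
0.148 darkest deg [300 302 298 134 132 136] [21. 45. 50. 86. 87. 89.] median 134.0
t 26.55 tcp [0.5772 0.101  0.28  ] [ 3.1411e+00  5.0000e-04 -8.6340e-01] cam [0.63  0.04  0.438] axis [-0.194  0.225 -0.955]
specimen [(array([0.5838, 0.0973, 0.1996]), 0.75)]
push_face [(array([0.5957, 0.0476, 0.0216]), 0.94)]
[112, 118, 120, 122, 130, 133, 130, 131, 136, 135, 136, 133, 135, 136, 137, 138, 138, 137, 138, 137, 137, 136, 136, 139, 109, 22, 104, 141, 138, 137, 137, 138, 138, 138, 138, 138, 138, 137, 137, 139, 140, 139, 134, 133, 133]
[299.34710501 166.55660183] [337.98394582 193.13918274]
```

The drum line is at 300° and the cap line at 268°, so the clutch has slipped 32° (0.56 rad), inside the 0.2 to 1.5 band. Handing in.

```bash
python3 -c "
from cell import *
print(hand_in())"
```

```text
the job is handed in; nothing more can be done
None
```

Job handed in, result not reported back: the puck is in the nest, the carriage is at its stop, the clutch slipped about 0.56 rad, and the arm is clear; I viewed 11 pictures, one over the limit of 10.

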